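# Line the reagent bottles up by height

### The arm

A 6-joint arm with a two-finger parallel gripper is mounted at the origin on a cart in front of the work surface, level with it; the furniture and walls round the work are solid. World frame = base frame: x ahead of the robot, y to its left, z up, the work surface at z = 0. Lengths are in mm, angles in rad, forces in N, time in s.
With the tool pointing down it reaches from about 400 to 925 mm from the base axis. Payload 12.5 kg.
Tool frame: the origin (TCP) lies on the centre line of the jaws, within the pads' length; the fingertips stand 17 mm ahead of it and the grasp point (between the pads) lies 2 mm behind it; z points along the fingers, y is the line along which they close (so a half turn about z gives the same grasp; the last joint's range is limited). The gripper opens to 95 mm and grips with 3 to 60 N. Pads are 20 mm wide; open, the fingers measure 119 mm over their backs; the gripper's body (75 mm by 180 mm) begins 59 mm behind the grasp point.
Start: joints at [1.001, 0.491, 1.559, -0, 1.092, -0.106], TCP at [279.581, 559.001, 205.861] pointing down, gripper open.
Joint ranges: [-3.1, 3.1], [-0.84, 2.19], [0.05, 2.79], [-1.13, 4.28], [0.06, 2.93], [-2.69, 2.69]. Speed limits (rad/s): [2.22, 2.22, 2.79, 3.14, 3.14, 3.14].

### API

Orientations are given as [roll, pitch, yaw] about the fixed x, y, z axes, in that order (R = Rz(yaw) Ry(pitch) Rx(roll)).
In Python, from cell import env gives the robot as it stands.
- The arm moves only by the tool drive_tool, never from a script. Its argument "deltas" is text: rows parted by semicolons, each of 4 numbers parted by spaces: the shift along the world's x, y, z normalised to -1 to 1, where 1 is 100 mm, then the turn about the world's z normalised to -1 to 1, where 1 is 180 degrees. A call has 1 to 10 rows; each row shifts and turns the commanded pose from where the row before left it; what a row does not reach is not made up. A row lasts 1/12 s, in which the tool goes at most 41.7 mm and 7.16 degrees, less where a joint would pass 70% of its speed; a pose out of reach is approached as far as the arm can. A call with a number of a shift or a turn outside -1 to 1 is refused whole. A call with a gripper value outside its range is refused whole. "gripper" is the closure, from 0 (fully open) to 1 (shut), set as the call begins (left out, the last holds). The fingers move at their own pace and stop on an object; the grip force is fixed at half the most. Time passes only in rows, so rows that do not move let the fingers close. It gives the time, the measured TCP pose, the force, the opening and the grip force at its end, in the units of the state.
- env.state(): the state, without advancing time (a new reading comes with each control period).
- env.read_camera(name): name is "scene" or "top"; returns (picture, depth): 400x640x3 uint8, red, green, blue; 400x640 float32, mm along the optical axis (not along the pixel's ray), 0 where there is no reading.
- env.camera_params(name): a dict with "mtx" (3x3 intrinsics, pixels), "camera_from_world" (4x4, takes a point from world to camera coordinates). Camera axes: x right, y down, z forward; pixel columns grow to the right and rows downward; lengths in mm; the calibration is good to about 2 mm. A picture is of the moment at which its call begins. camera_params takes no time and is no camera call.
- env.job_done(): hands the job in; it is judged then, once.
The state is a dict: "t": time; "joints": joint angles; "qvel": joint speeds; "tau": joint torques, N m; "eef_pos": TCP position; "tcp_rot": TCP orientation; "ft_force": force on the tool from outside, world axes, zero at the start; "moment": the same for the moment, N m; "opening": opening from 0.0 (shut) to 1.0 (fully open); "grip_force": force on a finger pad.
Only numpy, scipy, OpenCV 4.12 (cv2) and the standard library are available. Lean on these libraries where they do the work, as an engineer would, in place of code of your own. Each camera call takes 0.05 s, during which the arm holds its last target. There are 200 camera calls.

### The job

Take the four capped containers that stand along the front of the worktop (not those at the back) and stand them upright on the four black pads of the grey strip, one centred on each pad, in order of height: the tallest on the pad next to the purple loop stand, then steadily shorter to the shortest on the pad at the far end, by the timer. Do not tip any of them over, leave the glass beaker where it stands, and let go of everything at the end.

Things in the scene. Friction and masses are not known exactly. Their poses are not given: they have to be found in the camera images.
- counter_bottle_mid (a point): Slim white bottle with a light blue cap, 148 mm tall, the tallest of the four; body 50 mm in diameter, narrowing at 118 mm above its foot to a cap 30 mm in diameter (118 to 148 mm). Point: on its axis, half-way up (74 mm above its foot); z up along the axis. Loose, about 0.2 kg. It stands so tall that a gripper from above may have to take it by the cap.
- reagent_jar_mid (a point): Stout round bottle with a dark grey cap, 123 mm tall, second in height; body 70 mm in diameter up to 97 mm above its foot, cap 46 mm in diameter (97 to 123 mm): take it by the cap. Point: on its axis, half-way up (61.5 mm above its foot); z up. Loose, about 0.34 kg.
- reagent_small_mid (a point): Small bottle with a dark blue cap, 96 mm tall, third in height; body 46 mm in diameter up to about 70 mm above its foot, cap 32 mm in diameter above that. Point: on its axis, half-way up (48 mm above its foot); z up. Loose, about 0.07 kg.
- stain_jar_mid (a point): Low, wide jar with a red screw lid, 60 mm tall, the shortest; 62 mm in diameter all the way up. Point: on its axis, half-way up (30 mm above its foot); z up. Loose, about 0.11 kg.
- loop_stand: Purple stand for inoculating loops: round foot 68 mm in diameter with a post, 126 mm tall, fixed to the worktop just beyond one end of the strip (a flat white timer, 20 mm high, lies beyond the other end; which of the two is at which end varies). It marks the end where the tallest container belongs. Origin: centre of its underside.
- pad_1: Flat black round rubber pad, 80 mm in diameter, one of four in a straight row, 100 mm apart centre to centre, fixed on a low grey strip (100 x 400 mm). The strip lies about across the robot's view, at a place and angle that vary. Pad 1 is the one farthest to the robot's left (+y end of the row). Origin: centre of the pad's underside, 10 mm above the worktop; its top face is 3 mm higher (13 mm above the worktop). Its y axis points along the row towards the robot's left, z up.
- pad_2: Like pad 1: second from the robot's left.
- pad_3: Like pad 1: third from the robot's left.
- pad_4: Like pad 1: farthest to the robot's right.
- beaker_100_mid (a point): Open clear glass beaker, 54 mm in diameter, 70 mm tall, empty, loose, standing among the containers; not to be moved. Point: on its axis, half-way up (35 mm above its foot). (A fixed block with marker pens, 62 x 62 mm, 150 mm tall, also stands among the containers. The containers, the beaker and the pen block stand on the worktop at six places along the front of the worktop, on the robot's side of the strip, at least 100 mm apart centre to centre; which stands where varies.)
Not all that is in view belongs to the job. Leave any green look-alike of the part that bears reagent_jar_mid alone.

How it is judged (in metres and radians):
At the end, for the whole second after the job is handed in: Each container stands upright (within 0.1 rad) and at rest on its own pad, its axis within 15 mm of the pad's centre and its foot on the pad: by falling height (148, 123, 96, 60 mm) from the pad next to the loop stand to the pad at the other end. The beaker is within 30 mm of where it stood (((horizontal distance between loop_stand and pad_1 below 0.15 m and horizontal distance between counter_bottle_mid and pad_1 below 0.015 m and height (world z) of counter_bottle_mid between 0.081 and 0.093 m and horizontal distance between reagent_jar_mid and pad_2 below 0.015 m and height (world z) of reagent_jar_mid between 0.0685 and 0.0805 m and horizontal distance between reagent_small_mid and pad_3 below 0.015 m and height (world z) of reagent_small_mid between 0.055 and 0.067 m and horizontal distance between stain_jar_mid and pad_4 below 0.015 m and height (world z) of stain_jar_mid between 0.037 and 0.049 m) or (horizontal distance between loop_stand and pad_4 below 0.15 m and horizontal distance between counter_bottle_mid and pad_4 below 0.015 m and height (world z) of counter_bottle_mid between 0.081 and 0.093 m and horizontal distance between reagent_jar_mid and pad_3 below 0.015 m and height (world z) of reagent_jar_mid between 0.0685 and 0.0805 m and horizontal distance between reagent_small_mid and pad_2 below 0.015 m and height (world z) of reagent_small_mid between 0.055 and 0.067 m and horizontal distance between stain_jar_mid and pad_1 below 0.015 m and height (world z) of stain_jar_mid between 0.037 and 0.049 m)) and angle between each of counter_bottle_mid, reagent_jar_mid, reagent_small_mid, stain_jar_mid's own z axis and vertical below 0.1 rad and linear speed of each of counter_bottle, reagent_jar, reagent_small, stain_jar below 0.02 m/s and distance of beaker_100_mid from where it was at the start of the episode below 0.03 m); the robot touches nothing.
It fails at once if a container is tipped over (angle between any of counter_bottle_mid, reagent_jar_mid, reagent_small_mid, stain_jar_mid's own z axis and vertical above 0.8 rad).
It fails at once if the beaker is moved away or tipped (distance of beaker_100_mid from where it was at the start of the episode above 0.03 m or angle between beaker_100_mid's own z axis and vertical above 0.5 rad).
It also fails if it takes over 104 s, if anything falls off the work surface, if the arm or the gripper's body presses on something with over 40 N, if the wrist force passes 120 N, or if a joint passes its speed limit or range.

## Working session

There is one attempt and no reset: what is moved stays moved. The work goes in short steps, Python scripts to look and compute and a tool call to move; the robot and the scene stay as the last step left them, time stands still between calls to the robot, and variables do not carry over. Pictures are saved under pics/ and viewed, at most 14 in all, crops included, and the job is handed in when it is done.

Besides the shell and the picture viewer there is one more tool, called after "Call:" as a command line: name --argument value ..., lists and objects as JSON in quotes. drive_tool: Moves the arm, as the interface text tells. Its arguments: {"type":"object","properties":{"deltas":{"type":"string"},"gripper":{"type":"number"}},"required":["deltas"]}

```bash
mkdir -p pics; ls
python3 - <<'E'
from cell import env
import cv2,numpy as np
for n in("scene","top"):
    p,d=env.read_camera(n); cv2.imwrite(f"pics/{n}0.png",p[:,:,::-1]); np.savez(f"{n}0.npz",p=p,d=d)
    c=env.camera_params(n); print(n,c["mtx"].tolist(),np.round(c["camera_from_world"],3).tolist())
s=env.state();print(s)
E
```

```text
pics
scene [[412.68628658583725, 0.0, 322.1158481177874], [0.0, 412.68628658583725, 192.50177507277704], [0.0, 0.0, 1.0]] [[0.773, -0.635, 0.001, -396.69], [-0.32, -0.39, -0.863, 248.486], [0.548, 0.667, -0.505, 994.339], [0.0, 0.0, 0.0, 1.0]]
top [[400.23305185001374, 0.0, 321.2314795016396], [0.0, 400.23305185001374, 196.11047645484166], [0.0, 0.0, 1.0]] [[-0.028, -1.0, -0.002, 21.132], [-0.994, 0.028, -0.105, 569.971], [0.105, -0.001, -0.994, 1326.95], [0.0, 0.0, 0.0, 1.0]]
{'t': 0.1, 'joints': array([ 1.00137110e+00,  4.91484111e-01,  1.55941868e+00, -2.85395417e-06,
        1.09169022e+00, -1.05625702e-01]), 'qvel': array([ 0.00073387, -0.00218727, -0.00117686,  0.00086109, -0.00022764,
       -0.0015077 ]), 'tau': array([ 1.96775130e-03, -6.13632131e+01, -2.58602500e+01,  6.93828450e-02,
        4.71346546e-02, -6.53179723e-05]), 'eef_pos': array([279.46002019, 558.77711169, 205.31922223]), 'tcp_rot': array([-3.14059761e+00, -1.02949336e-04,  2.67779440e+00]), 'ft_force': array([0.02740353, 0.26464434, 0.15625885]), 'moment': array([ 0.04982057,  0.00406085, -0.02166198]), 'grip_force': 0.0, 'opening': 0.9997740453335041}
```

View pics/scene0.png

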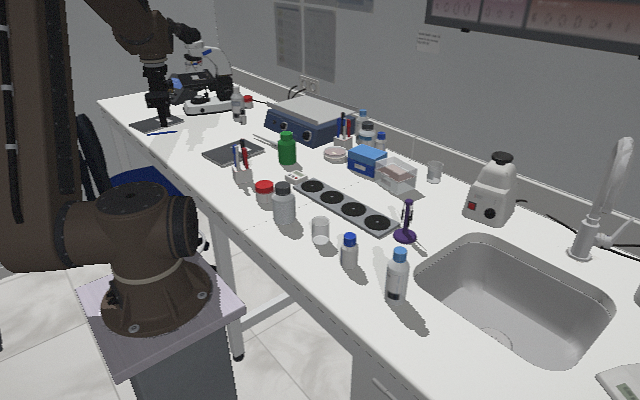

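View pics/top0.png

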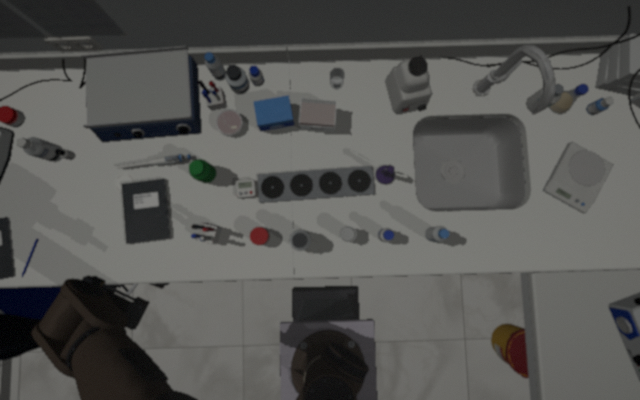

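The row from the left is: pen block (205,232), red-lid jar (260,236), grey-cap jar (300,240), beaker (350,234), small bottle (388,235) and tall bottle (440,233). The pads are at (272..360,186) in the top view. The timer is at the left end and the loop stand (386,174) at the right, so the tallest goes on pad 4.

```bash
cat > h.py <<'E'
import numpy as np,cv2
from cell import env
def ray(n,uv,z):
    c=env.camera_params(n);T=np.array(c["camera_from_world"]);R,t=T[:3,:3],T[:3,3]
    o=-R.T@t; d=R.T@np.linalg.inv(c["mtx"])@np.array([uv[0],uv[1],1.]); return o+d*(z-o[2])/d[2]
def pix(n,P):
    c=env.camera_params(n);T=np.array(c["camera_from_world"]);q=c["mtx"]@(T[:3,:3]@np.array(P,float)+T[:3,3]);return q[:2]/q[2]
def cloud(n,d):
    c=env.camera_params(n);T=np.array(c["camera_from_world"]);K=c["mtx"]
    v,u=np.mgrid[:d.shape[0],:d.shape[1]]
    P=np.stack([(u-K[0,2])/K[0,0]*d,(v-K[1,2])/K[1,1]*d,d],-1)
    return (P-T[:3,3])@T[:3,:3]
E
python3 - <<'E'
from h import *
for n in("top","scene"):
    f=np.load(n+"0.npz");W=cloud(n,f["d"]);p=f["p"]
    hsv=cv2.cvtColor(p,cv2.COLOR_RGB2HSV)
    print(n)
    px={"stain":(260,236,60),"jar":(300,240,123),"beaker":(350,234,70),"small":(388,235,96),"bottle":(440,233,148)}
    for k,(u,v,h) in px.items():
        g=ray("top",(u,v),h)
        near=np.hypot(W[...,0]-g[0],W[...,1]-g[1])<50
        m=near&(abs(W[...,2]-h)<6)&(f["d"]>0)
        q=W[m]
        if len(q)<3: print(k,"few",len(q),g.round());continue
        ex=np.percentile(q,[2,98],axis=0)
        print(k,len(q),"guess",g[:2].round(),"mean",q.mean(0).round(1),"mid",ex.mean(0).round(1),"ext",(ex[1]-ex[0]).round(1),"zmax",W[near][:,2].max().round(1))
    # pads
    strip=(W[...,2]>3)&(W[...,2]<25)&(W[...,0]>420)&(W[...,0]<750)&(abs(W[...,1])<350)
    val=hsv[...,2]
    m=((val<(30 if n=="top" else 60))&strip).astype(np.uint8)
    N,L,S,C=cv2.connectedComponentsWithStats(m)
    for i in range(1,N):
        if S[i,4]>60:
            print("pad",C[i].round(1),S[i,2:].tolist(),ray(n,C[i],13).round(1))
E
```

```text
top
stain 265 guess [441. 210.] mean [441.6 213.9  59.3] mid [441.6 214.3  59.6] ext [52.8 55.7 10.1] zmax 65.8
jar 178 guess [425.  75.] mean [424.3  77.8 122.5] mid [424.1  77.6 122.5] ext [41.9 42.2  8.8] zmax 129.2
beaker 45 guess [439. -85.] mean [438.4 -79.9  68.4] mid [440.9 -78.7  68.8] ext [49.5 51.7  8.2] zmax 80.0
small 82 guess [ 432. -205.] mean [ 432.  -206.8   95. ] mid [ 431.5 -206.2   95.8] ext [29.9 28.3  9.9] zmax 100.9
bottle 76 guess [ 434. -355.] mean [ 432.  -368.5  147.5] mid [ 431.9 -369.4  147.3] ext [27.4 27.1  9. ] zmax 152.6
pad [358.5 180.2] [20, 20, 214] [ 623.7 -125.3   13. ]
pad [329.7 182.6] [20, 20, 263] [618.2 -25.7  13. ]
pad [300.9 184.6] [20, 20, 283] [614.   73.6  13. ]
pad [272.1 186.7] [21, 20, 300] [609.6 173.1  13. ]
scene
stain 156 guess [441. 210.] mean [440.9 209.8  59.6] mid [441.5 211.9  58.5] ext [53.3 55.6  6.8] zmax 62.1
jar 124 guess [425.  75.] mean [422.5  73.3 122.3] mid [422.8  74.5 121.5] ext [42.2 42.7  7.3] zmax 125.5
beaker 85 guess [439. -85.] mean [442.  -77.3  67.7] mid [440.9 -80.4  67.8] ext [50.9 50.9  7.2] zmax 71.7
small 101 guess [ 432. -205.] mean [ 430.9 -210.9   95.8] mid [ 431.  -209.6   94.5] ext [29.4 29.8  8.5] zmax 98.8
bottle 119 guess [ 434. -355.] mean [ 429.9 -372.1  147.8] mid [ 431.5 -371.4  146.6] ext [27.2 26.1  7.7] zmax 151.3
pad [311.9 186. ] [23, 11, 195] [605.8 168.7  13. ]
pad [331.4 197. ] [23, 13, 225] [610.6  69.6  13. ]
pad [353.1 208.9] [25, 14, 255] [615.9 -29.7  13. ]
pad [376.8 222.2] [25, 15, 303] [ 620.2 -129.3   13. ]
```

Both views agree to about 4 mm and the heights and pad spacing check out (averages used):

| Item | x | y |
|---|---|---|
| Red-lid jar | 441.5 | 212.5 |
| Grey-cap jar | 423.5 | 76 |
| Small bottle | 431 | −208 |
| Tall bottle | 432 | −370.5 |
| Pad 1 | 608 | 171 |
| Pad 2 | 612 | 72 |
| Pad 3 | 617 | −28 |
| Pad 4 | 622 | −127 |

I'll place the shortest first and close the jaws along x.

Call:
drive_tool --deltas "0 0 0.3 0; 0 0 0.3 0; 0.1 -0.3 0 -0.035; 0.15 -0.35 0 -0.035; 0.15 -0.35 0 -0.035; 0.15 -0.35 0 -0.035; 0.15 -0.35 0 -0.035; 0.15 -0.35 0 -0.035; 0.15 -0.35 0 -0.035; 0.15 -0.35 0 -0.035" --gripper 0

```text
t: 0.93
eef_pos: [394.7, 282.2, 265.8]
tcp_rot: [-3.141, 0.0, 1.793]
ft_force: [0.6, 0.3, 0.6]
opening: 0.999
grip_force: 0.0
```

Call:
drive_tool --deltas "0.2 -0.35 0 -0.035; 0.27 -0.35 0 -0.0355; 0 0 -0.35 0; 0 0 -0.35 0; 0 0 -0.35 0; 0 0 -0.35 0; 0 0 -0.35 0; 0 0 -0.3 0; 0 0 -0.27 0; 0 0 0 0"

```text
t: 1.77
eef_pos: [437.9, 215.2, 29.9]
tcp_rot: [-3.135, 0.002, 1.576]
ft_force: [-1.0, -0.5, 0.1]
opening: 0.997
grip_force: 0.0
```

Run:
```python
from h import *
p,d=env.read_camera("scene"); p=p[120:270,180:380]
cv2.imwrite("pics/s1.png",cv2.resize(p[:,:,::-1],None,fx=4,fy=4)[:600,:800])
s=env.state();print(s["eef_pos"],s["tcp_rot"])
```

```text
[438.88232662 215.57074767  32.16467758] [-3.13697514e+00  1.55706479e-03  1.57659232e+00]
```

View pics/s1.png

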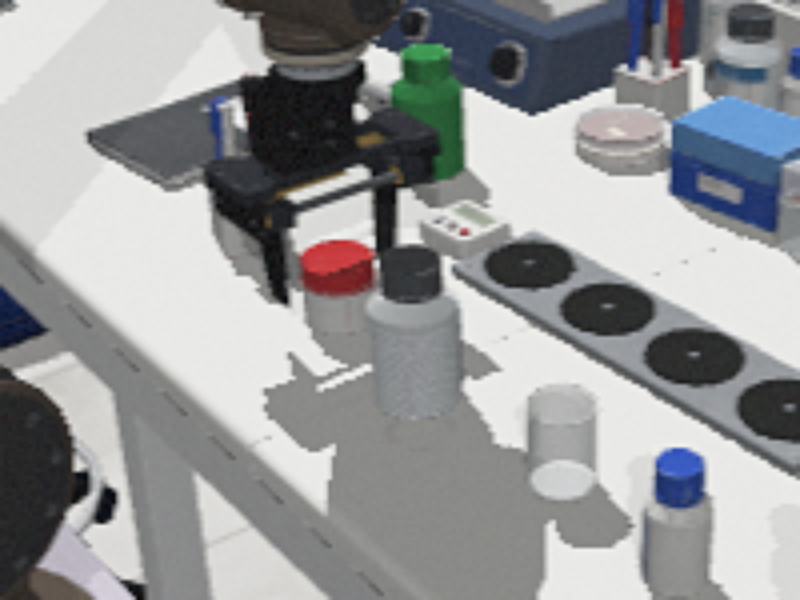

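The picture shows the jaws straddling the red-lid jar (340,290 in the crop), with the gripper body lying along x. I'll nudge by a few mm and close.

Call:
drive_tool --deltas "0.02 -0.03 0 0; 0 0 0 0; 0 0 0 0"

```text
t: 2.07
eef_pos: [442.9, 213.1, 35.5]
tcp_rot: [3.139, -0.001, 1.576]
ft_force: [-0.5, 0.2, 0.5]
opening: 1.0
grip_force: 0.0
```

Call:
drive_tool --deltas "0 0 0 0; 0 0 0 0; 0 0 0 0; 0 0 0 0; 0 0 0 0; 0 0 0 0; 0 0 0 0; 0 0 0 0" --gripper 1

```text
t: 2.73
eef_pos: [442.1, 213.0, 33.9]
tcp_rot: [3.141, -0.0, 1.577]
ft_force: [-0.6, 0.6, 2.1]
opening: 0.65
grip_force: 30.0
```

Call:
drive_tool --deltas "0 0 0.2 0; 0 0 0.3 0; 0 0 0.1 0; 0.33 -0.08 0 0; 0.33 -0.08 0 0; 0.33 -0.08 0 0; 0.33 -0.09 0 0; 0.34 -0.09 0 0; 0 0 0 0; 0 0 0 0"

```text
t: 3.57
eef_pos: [608.7, 170.2, 92.9]
tcp_rot: [-3.141, 0.0, 1.575]
ft_force: [-0.9, -0.0, -1.5]
opening: 0.646
grip_force: 30.0
```

Call:
drive_tool --deltas "0 0 -0.2 0; 0 0 -0.15 0; 0 0 0 0; 0 0 0 0"

```text
t: 3.9
eef_pos: [606.8, 171.3, 58.5]
tcp_rot: [-3.139, 0.0, 1.577]
ft_force: [0.7, -1.0, -0.7]
opening: 0.646
grip_force: 30.0
```

Foot is about 11 mm above the pad top; lowering gently.

Call:
drive_tool --deltas "0.01 0 -0.05 0; 0 0 -0.04 0; 0 0 0 0; 0 0 0 0; 0 0 -0.02 0; 0 0 0 0; 0 0 0 0"

```text
t: 4.48
eef_pos: [609.0, 171.0, 47.9]
tcp_rot: [3.141, 0.0, 1.577]
ft_force: [0.7, 0.3, -0.9]
opening: 0.648
grip_force: 30.0
```

Call:
drive_tool --deltas "0 0 0 0; 0 0 0 0; 0 0 0 0; 0 0 0 0; 0 0 0 0; 0 0 0 0; 0 0 0.2 0; 0 0 0.35 0; 0 0 0.35 0; 0 0 0.35 0" --gripper 0

```text
t: 5.32
eef_pos: [608.7, 171.0, 174.2]
tcp_rot: [-3.141, 0.0, 1.577]
ft_force: [-0.0, 0.3, -0.4]
opening: 1.0
grip_force: 0.0
```

Call:
drive_tool --deltas "-0.15 -0.33 0.2 0; -0.16 -0.34 0 0; -0.16 -0.34 0 0; -0.16 -0.35 0 0; -0.16 -0.35 0 0; -0.16 -0.35 0 0; -0.16 -0.35 0 0; -0.16 -0.35 0 0; -0.16 -0.35 0 0; -0.16 -0.35 0 0"

```text
t: 6.15
eef_pos: [449.0, -176.4, 193.1]
tcp_rot: [3.141, 0.0, 1.577]
ft_force: [0.3, -0.0, 0.2]
opening: 0.998
grip_force: 0.0
```

Call:
drive_tool --deltas "-0.19 -0.33 0 0; 0 0 -0.25 0; 0 0 -0.35 0; 0 0 -0.35 0; 0 0 -0.2 0; 0 0 0 0; 0 0 0 0"

```text
t: 6.73
eef_pos: [430.9, -207.9, 77.7]
tcp_rot: [-3.14, -0.001, 1.577]
ft_force: [-0.3, -0.0, 0.3]
opening: 0.999
grip_force: 0.0
```

Call:
drive_tool --deltas "0 0 -0.15 0; 0 0 -0.14 0; 0 0 0 0; 0 0 0 0"

```text
t: 7.07
eef_pos: [431.5, -208.2, 50.1]
tcp_rot: [3.141, 0.001, 1.577]
ft_force: [0.2, 0.1, 0.5]
opening: 1.001
grip_force: 0.0
```

Call:
drive_tool --deltas "0 0 0 0; 0 0 0 0; 0 0 0 0; 0 0 0 0; 0 0 0 0; 0 0 0 0; 0 0 0 0; 0 0 0 0; 0 0 0 0" --gripper 1

```text
t: 7.82
eef_pos: [431.0, -208.0, 48.8]
tcp_rot: [3.142, -0.0, 1.577]
ft_force: [0.6, 0.6, 0.3]
opening: 0.464
grip_force: 29.9
```

Call:
drive_tool --deltas "0 0 0.2 0; 0 0 0.35 0; 0 0 0.35 0; 0.2 0.3 0.1 0; 0.2 0.32 0 0; 0.2 0.32 0 0; 0.2 0.32 0 0; 0.2 0.32 0 0; 0.2 0.32 0 0; 0.2 0.3 0 0"

```text
t: 8.65
eef_pos: [571.5, 14.1, 148.7]
tcp_rot: [-3.141, -0.0, 1.577]
ft_force: [0.9, -0.9, -1.1]
opening: 0.466
grip_force: 29.9
```

Call:
drive_tool --deltas "0.2 0.3 0 0; 0.21 0.3 0 0; 0 0 -0.25 0; 0 0 -0.3 0; 0 0 -0.2 0; 0 0 0 0; 0 0 0 0"

```text
t: 9.23
eef_pos: [611.6, 72.0, 73.3]
tcp_rot: [-3.139, 0.0, 1.577]
ft_force: [1.0, 0.5, -0.6]
opening: 0.464
grip_force: 29.9
```

Call:
drive_tool --deltas "0 0 -0.05 0; 0 0 -0.04 0; 0 0 0 0; 0 0 -0.02 0; 0 0 0 0; 0 0 0 0; 0 0 0 0"

```text
t: 9.82
eef_pos: [612.1, 72.0, 63.1]
tcp_rot: [3.141, 0.0, 1.577]
ft_force: [0.5, 0.7, -0.1]
opening: 0.464
grip_force: 29.9
```

Call:
drive_tool --deltas "0 0 0 0; 0 0 0 0; 0 0 0 0; 0 0 0 0; 0 0 0 0; 0 0 0 0; 0 0 0.2 0; 0 0 0.35 0; 0 0 0.35 0; 0 0 0.35 0" --gripper 0

```text
t: 10.65
eef_pos: [611.7, 72.0, 189.2]
tcp_rot: [-3.141, 0.0, 1.577]
ft_force: [0.9, 0.2, 0.2]
opening: 0.996
grip_force: 0.0
```

Call:
drive_tool --deltas "-0.37 0 0 0; -0.37 0 0 0; -0.37 0 0 0; -0.37 0.02 0 0; -0.4 0.02 0 0; 0 0 -0.2 0; 0 0 -0.15 0; 0 0 0 0; 0 0 0 0"

```text
t: 11.4
eef_pos: [424.0, 76.0, 152.9]
tcp_rot: [-3.141, 0.0, 1.577]
ft_force: [0.9, -0.2, -0.6]
opening: 1.001
grip_force: 0.0
```

Jar: TCP to z ≈117.

Call:
drive_tool --deltas "0 0 -0.2 0; 0 0 -0.14 0; 0 0 0 0; 0 0 -0.02 0; 0 0 0 0; 0 0 0 0"

```text
t: 11.9
eef_pos: [424.5, 76.0, 117.7]
tcp_rot: [3.14, -0.0, 1.577]
ft_force: [-0.0, 0.5, -0.1]
opening: 1.001
grip_force: 0.0
```

Call:
drive_tool --deltas "0 0 0 0; 0 0 0 0; 0 0 0 0; 0 0 0 0; 0 0 0 0; 0 0 0 0; 0 0 0 0; 0 0 0 0; 0 0 0 0" --gripper 1

```text
t: 12.65
eef_pos: [424.0, 76.0, 116.8]
tcp_rot: [3.142, 0.0, 1.577]
ft_force: [0.7, -0.4, 0.7]
opening: 0.427
grip_force: 0.0
```

Run:
```python
from h import *
p,d=env.read_camera("scene"); p=p[120:270,220:420]
cv2.imwrite("pics/s2.png",cv2.resize(p[:,:,::-1],None,fx=4,fy=4))
s=env.state();print(s["opening"],s["grip_force"])
```

```text
0.38383938443690024 0.0
```

View pics/s2.png

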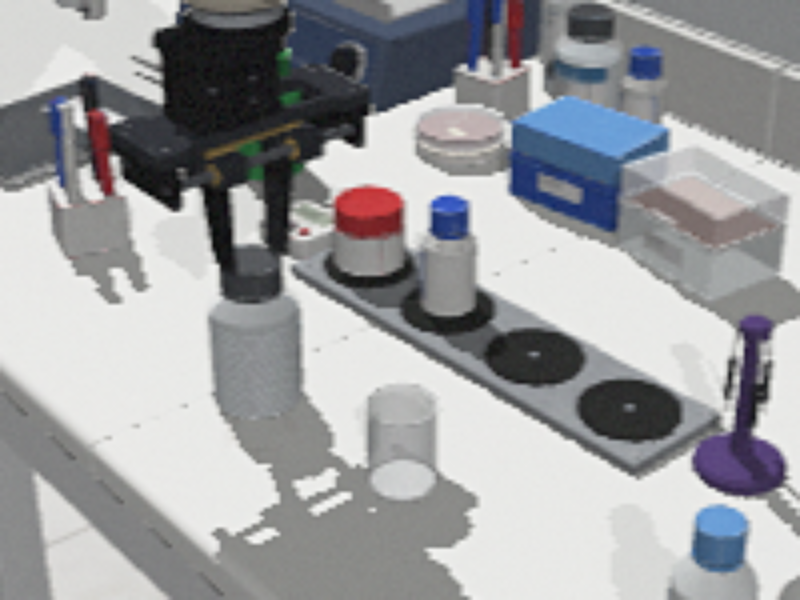

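The red-lid jar and small bottle stand well on pads 1 and 2. The fingers seem to end behind the grey cap (crop 250,272) rather than around it. I'll stop the closing and check by projection.

Run:
```python
from h import *
s=env.state();e=s["eef_pos"];print(e,pix("scene",e),pix("top",e), pix("scene",[424,76,100]))
for n in("scene","top"):
    p,d=env.read_camera(n);W=cloud(n,d)
    near=(np.hypot(W[...,0]-424,W[...,1]-76)<60)&(d>0)
    for lo,hi in((85,97),(100,112),(112,124),(124,136),(136,150)):
        q=W[near&(W[...,2]>lo)&(W[...,2]<hi)]
        if len(q)>3: print(n,lo,len(q),np.percentile(q,[3,97],axis=0).round()[:,:2].tolist())
    if n=="top": cv2.imwrite("pics/t2.png",cv2.resize(p[180:300,230:390,::-1],None,fx=5,fy=5))
```

```text
[424.03323539  75.99771678 116.83764019] [282.4342436  186.50660474] [299.84145397 240.20748735] [282.6955295  191.44016536]
scene 85 126 [[393.0, 44.0], [450.0, 94.0]]
scene 100 59 [[401.0, 53.0], [439.0, 84.0]]
scene 112 102 [[401.0, 53.0], [443.0, 90.0]]
scene 124 49 [[401.0, 56.0], [445.0, 90.0]]
scene 136 49 [[398.0, 62.0], [448.0, 84.0]]
```

View pics/t2.png

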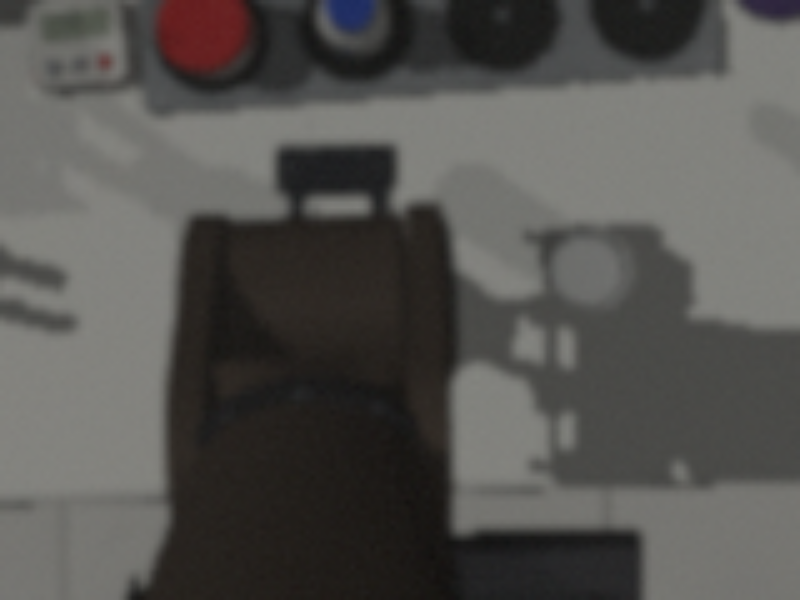

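Run:
```python
from h import *
print({z:[pix("scene",[x,66,z]).round(1).tolist() for x in(403,445)] for z in(100,113,125,140)})
p,d=env.read_camera("scene");W=cloud("scene",d);s=env.state();print(s["opening"],s["grip_force"],s["t"])
for u in(272,275,277,282,288,291):
    print(u,[(v,*W[v,u].round().astype(int),int(p[v,u].mean())) for v in range(170,200,3)])
```

```text
{100: [[278.7, 195.1], [290.4, 190.5]], 113: [[278.5, 191.2], [290.2, 186.7]], 125: [[278.3, 187.6], [290.1, 183.2]], 140: [[278.0, 183.1], [289.9, 178.7]]}
0.25902073605353926 0.0 12.85
272 [(170, np.int64(581), np.int64(383), np.int64(-2), 192), (173, np.int64(565), np.int64(357), np.int64(1), 198), (176, np.int64(553), np.int64(341), np.int64(-1), 224), (179, np.int64(543), np.int64(325), np.int64(-3), 221), (182, np.int64(526), np.int64(299), np.int64(1), 217), (185, np.int64(515), np.int64(282), np.int64(0), 217), (188, np.int64(502), np.int64(262), np.int64(1), 234), (191, np.int64(492), np.int64(248), np.int64(-1), 233), (194, np.int64(478), np.int64(227), np.int64(2), 230), (197, np.int64(396), np.int64(93), np.int64(83), 211)]
275 [(170, np.int64(400), np.int64(73), np.int64(180), 24), (173, np.int64(400), np.int64(73), np.int64(171), 18), (176, np.int64(401), np.int64(76), np.int64(160), 22), (179, np.int64(404), np.int64(82), np.int64(146), 9), (182, np.int64(404), np.int64(83), np.int64(136), 98), (185, np.int64(405), np.int64(86), np.int64(124), 81), (188, np.int64(406),
[... 1724 characters left out ...]
.int64(58), np.int64(107), 51), (194, np.int64(428), np.int64(54), np.int64(100), 99), (197, np.int64(423), np.int64(48), np.int64(94), 150)]
291 [(170, np.int64(447), np.int64(62), np.int64(170), 77), (173, np.int64(603), np.int64(289), np.int64(16), 166), (176, np.int64(587), np.int64(266), np.int64(19), 135), (179, np.int64(580), np.int64(256), np.int64(13), 125), (182, np.int64(579), np.int64(256), np.int64(1), 126), (185, np.int64(567), np.int64(239), np.int64(1), 242), (188, np.int64(556), np.int64(224), np.int64(-1), 244), (191, np.int64(447), np.int64(66), np.int64(97), 204), (194, np.int64(440), np.int64(56), np.int64(95), 146), (197, np.int64(434), np.int64(48), np.int64(90), 148)]
```

Run:
```python
from h import *
# s1: TCP (439,215.5,32); near finger tip seen at about (251,194.5)
for x in (380,385,392): print(x,[(z,pix("scene",[x,208,z]).round(1).tolist()) for z in(15,25,35,45)])
p,d=env.read_camera("scene");W=cloud("scene",d);s=env.state();print(s["opening"],s["grip_force"],s["ft_force"],s["t"],s["eef_pos"])
cv2.imwrite("pics/s3.png",cv2.resize(p[150:215,250:315,::-1],None,fx=8,fy=8,interpolation=cv2.INTER_NEAREST))
```

```text
380 [(15, [249.4, 202.6]), (25, [249.1, 200.0]), (35, [248.8, 197.3]), (45, [248.6, 194.6])]
385 [(15, [250.7, 202.1]), (25, [250.5, 199.5]), (35, [250.2, 196.8]), (45, [249.9, 194.1])]
392 [(15, [252.6, 201.4]), (25, [252.3, 198.8]), (35, [252.1, 196.1]), (45, [251.8, 193.4])]
0.21158020270665392 0.0 [ 0.16025497 -0.15502517 -0.89921343] 12.9 [424.01869608  76.01852458 116.86886962]
```

View pics/s3.png

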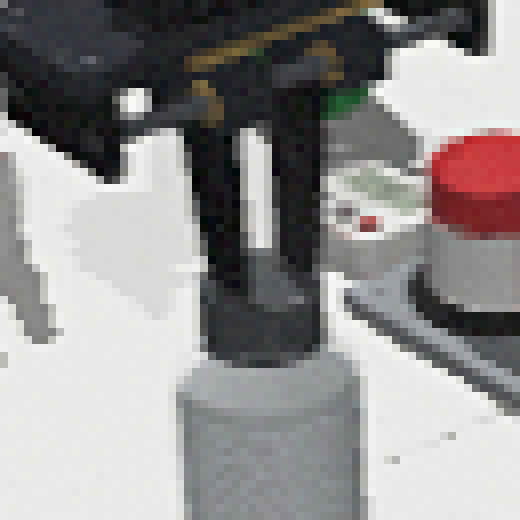

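The tip comparison is clear. The fingertips really sit about 8 mm above the reported TCP z, at z≈125 now, just over the lid top (crop 250,290). So the jaws closed above the cap. The x/y position looks right. I'll open and go about 22 mm lower.

Call:
drive_tool --deltas "0 0 0.1 0; 0 0 0 0; 0 0 0 0; 0 0 0 0; 0 0 0 0; 0 0 0 0; 0 0 0 0; 0 0 0 0; 0 0 0 0; 0 0 0 0" --gripper 0

```text
t: 13.73
eef_pos: [424.0, 76.0, 126.8]
tcp_rot: [3.142, 0.0, 1.577]
ft_force: [-0.9, -0.0, 0.1]
opening: 0.863
grip_force: 0.0
```

Call:
drive_tool --deltas "0 0 -0.1 0; 0 0 -0.1 0; 0 0 -0.08 0; 0 0 -0.04 0; 0 0 0 0; 0 0 0 0; 0 0 0 0"

```text
t: 14.32
eef_pos: [424.2, 76.0, 95.2]
tcp_rot: [3.141, -0.0, 1.577]
ft_force: [-0.7, -0.7, -0.2]
opening: 1.001
grip_force: 0.0
```

Run:
```python
from h import *
p,d=env.read_camera("scene");s=env.state();print(s["opening"],s["ft_force"],s["eef_pos"])
cv2.imwrite("pics/s4.png",cv2.resize(p[150:215,250:315,::-1],None,fx=8,fy=8,interpolation=cv2.INTER_NEAREST))
```

```text
0.999579386781712 [-0.21797309  0.16285217  0.39706007] [424.25340355  76.01580951  95.2141885 ]
```

View pics/s4.png

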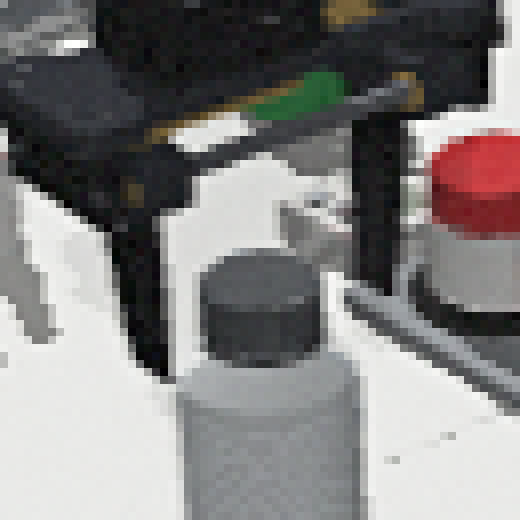

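The fingers now straddle the cap, with tips at (270,197), i.e. z≈102, just above the shoulder. Closing.

Call:
drive_tool --deltas "0 0 0 0; 0 0 0 0; 0 0 0 0; 0 0 0 0; 0 0 0 0; 0 0 0 0; 0 0 0 0; 0 0 0 0; 0 0 0 0; 0 0 0 0" --gripper 1

```text
t: 15.2
eef_pos: [424.1, 76.0, 94.8]
tcp_rot: [3.141, 0.0, 1.577]
ft_force: [0.6, 0.2, -0.6]
opening: 0.479
grip_force: 30.0
```

Call:
drive_tool --deltas "0 0 0.15 0; 0 0 0.3 0; 0 0 0.35 0; 0.32 -0.17 0 0; 0.32 -0.17 0 0; 0.32 -0.17 0 0; 0.32 -0.17 0 0; 0.32 -0.18 0 0; 0.33 -0.18 0 0; 0 0 0 0"

```text
t: 16.03
eef_pos: [621.5, -31.2, 173.8]
tcp_rot: [3.14, 0.001, 1.575]
ft_force: [-2.1, -0.3, -2.7]
opening: 0.481
grip_force: 30.0
```

Call:
drive_tool --deltas "0 0 0 0; 0 0 -0.25 0; 0 0 -0.2 0; 0 0 -0.1 0; 0 0 0 0; 0 0 -0.05 0; 0 0 -0.04 0; 0 0 0 0; 0 0 -0.03 0; 0 0 0 0"

```text
t: 16.87
eef_pos: [617.1, -28.0, 108.0]
tcp_rot: [3.141, 0.0, 1.577]
ft_force: [-0.7, 0.1, -2.8]
opening: 0.479
grip_force: 30.0
```

Call:
drive_tool --deltas "0 0 0 0; 0 0 0 0; 0 0 0 0; 0 0 0 0; 0 0 0 0; 0 0 0 0; 0 0 0 0; 0 0 0.3 0; 0 0 0.35 0; 0 0 0.35 0" --gripper 0

```text
t: 17.7
eef_pos: [616.6, -27.9, 208.6]
tcp_rot: [-3.14, -0.0, 1.577]
ft_force: [0.1, 1.1, 0.1]
opening: 0.997
grip_force: 0.0
```

Call:
drive_tool --deltas "-0.15 -0.33 0 0; -0.18 -0.34 0 0; -0.19 -0.34 0 0; -0.19 -0.34 0 0; -0.19 -0.34 0 0; -0.19 -0.34 0 0; -0.19 -0.34 0 0; -0.19 -0.34 0 0; -0.19 -0.34 0 0; -0.19 -0.375 0 0"

```text
t: 18.53
eef_pos: [431.0, -371.3, 208.1]
tcp_rot: [3.141, 0.0, 1.577]
ft_force: [0.2, -1.2, 0.1]
opening: 1.0
grip_force: 0.0
```

Call:
drive_tool --deltas "0 0 -0.25 0; 0 0 -0.35 0; 0 0 -0.3 0; 0 0 -0.2 0; 0 0 -0.15 0; 0 0 -0.08 0; 0 0 0 0; 0 0 0 0; 0 0 0 0"

```text
t: 19.28
eef_pos: [432.6, -370.5, 75.9]
tcp_rot: [3.141, 0.001, 1.577]
ft_force: [-0.3, -0.8, 0.7]
opening: 0.998
grip_force: 0.0
```

Call:
drive_tool --deltas "0 0 0 0; 0 0 0 0; 0 0 0 0; 0 0 0 0; 0 0 0 0; 0 0 0 0; 0 0 0 0; 0 0 0 0; 0 0 0 0; 0 0 0 0" --gripper 1

```text
t: 20.12
eef_pos: [432.2, -370.2, 74.9]
tcp_rot: [3.141, 0.0, 1.577]
ft_force: [-0.5, 0.6, -0.3]
opening: 0.523
grip_force: 30.0
```

Call:
drive_tool --deltas "0 0 0.15 0; 0 0 0.3 0; 0 0 0.35 0; 0 0 0.35 0; 0 0 0.35 0; 0.1 0.15 0 0; 0.2 0.26 0 0; 0.2 0.26 0 0; 0.2 0.26 0 0; 0.2 0.26 0 0"

```text
t: 20.95
eef_pos: [522.7, -249.8, 224.7]
tcp_rot: [-3.141, -0.0, 1.576]
ft_force: [0.4, -0.6, -1.4]
opening: 0.525
grip_force: 30.0
```

Call:
drive_tool --deltas "0.2 0.26 0 0; 0.2 0.26 0 0; 0.2 0.26 0 0; 0.2 0.26 0 0; 0.2 0.2 0 0; 0 0 0 0; 0 0 0 0; 0 0 0 0; 0 0 0 0"

```text
t: 21.7
eef_pos: [621.5, -127.9, 224.7]
tcp_rot: [-3.141, 0.0, 1.576]
ft_force: [-0.8, -0.5, -2.6]
opening: 0.524
grip_force: 30.0
```

Run:
```python
from h import *
p,d=env.read_camera("scene");s=env.state();print(s["opening"],s["ft_force"],s["eef_pos"],s["tcp_rot"])
cv2.imwrite("pics/s5.png",cv2.resize(p[110:260,240:440,::-1],None,fx=4,fy=4))
```

```text
0.5253411478981509 [-0.06489027  0.00850011 -1.86194801] [ 621.5933705  -128.06354258  224.87180026] [-3.14136926e+00  3.19978109e-05  1.57545061e+00]
```

View pics/s5.png

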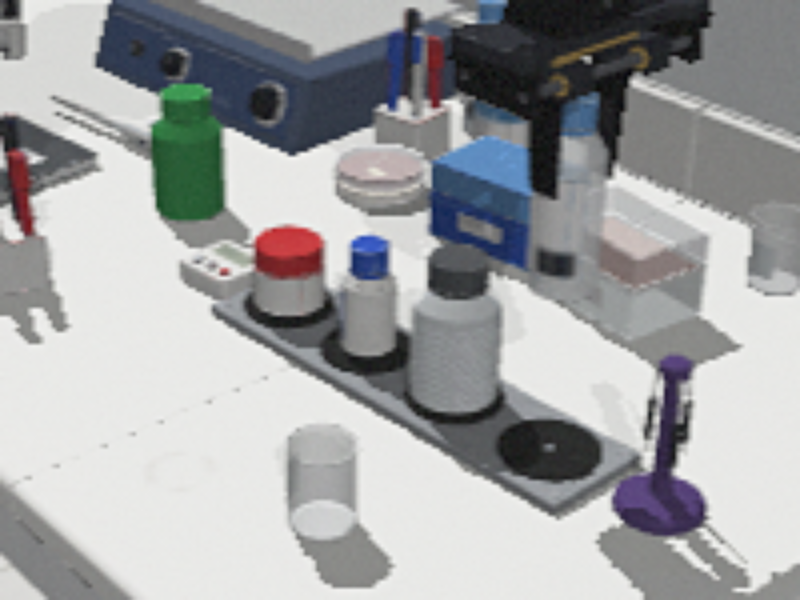

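Three containers stand upright on their pads, and the bottle hangs upright above pad 4 (549,447). Lowering by 137 mm.

Call:
drive_tool --deltas "0 0.01 -0.25 0; 0 0 -0.35 0; 0 0 -0.3 0; 0 0 -0.2 0; 0 0 -0.15 0; 0 0 0 0; 0 0 -0.05 0; 0 0 -0.04 0; 0 0 -0.02 0; 0 0 0 0"

```text
t: 22.58
eef_pos: [622.3, -126.4, 89.3]
tcp_rot: [3.141, 0.0, 1.576]
ft_force: [-0.1, -0.3, -2.2]
opening: 0.52
grip_force: 30.0
```

Call:
drive_tool --deltas "0 0 0 0; 0 0 -0.005 0; 0 0 0 0; 0 0 0 0"

```text
t: 22.92
eef_pos: [622.3, -126.1, 88.6]
tcp_rot: [3.141, 0.0, 1.577]
ft_force: [0.1, -0.3, -1.2]
opening: 0.524
grip_force: 30.0
```

Call:
drive_tool --deltas "0 0 0 0; 0 0 0 0; 0 0 0 0; 0 0 0 0; 0 0 0 0; 0 0 0 0; 0 0 0 0; 0 0 0.3 0; 0 0 0.35 0; 0 0 0.35 0" --gripper 0

```text
t: 23.75
eef_pos: [621.8, -126.0, 189.1]
tcp_rot: [-3.14, -0.001, 1.577]
ft_force: [0.6, -0.9, 0.3]
opening: 1.001
grip_force: 0.0
```

Call:
drive_tool --deltas "0 0 0.3 0; -0.35 -0.2 0 0; -0.35 -0.2 0 0; -0.35 -0.2 0 0; -0.35 -0.2 0 0; -0.35 -0.2 0 0; 0 -0.35 0 0; 0 -0.35 0 0; 0 0 0 0; 0 0 0 0"

```text
t: 24.58
eef_pos: [446.8, -297.5, 218.2]
tcp_rot: [3.142, -0.0, 1.574]
ft_force: [-0.3, 0.6, -0.5]
opening: 0.998
grip_force: 0.0
```

Run:
```python
from h import *
P={"stain":(608,171,73),"small":(612,72,109),"jar":(617,-28,136),"bottle":(622,-127,161),"beaker":(441,-79.5,70)}
for n in("top","scene"):
    p,d=env.read_camera(n);W=cloud(n,d);cv2.imwrite(f"pics/{n}6.png",p[:,:,::-1])
    for k,(x,y,h) in P.items():
        m=(np.hypot(W[...,0]-x,W[...,1]-y)<45)&(abs(W[...,2]-h)<6)&(d>0);q=W[m]
        if len(q)>3:
            e=np.percentile(q,[2,98],axis=0);print(n,k,len(q),e.mean(0).round(1),(e[1]-e[0]).round(),"off",(e.mean(0)[:2]-[x,y]).round(1))
print(env.state()["eef_pos"],env.state()["t"])
```

```text
top stain 259 [607.7 172.5  72.4] [54. 53. 10.] off [-0.3  1.5]
top small 78 [613.5  73.1 108.8] [28. 29. 11.] off [1.5 1.1]
top jar 174 [616.1 -25.9 135.2] [42. 41. 10.] off [-0.9  2.1]
top bottle 68 [ 621.4 -125.5  160.6] [25. 25.  9.] off [-0.6  1.5]
top beaker 45 [439.6 -78.9  69. ] [52. 52.  8.] off [-1.4  0.6]
scene stain 136 [606.9 169.1  72.1] [55. 54.  8.] off [-1.1 -1.9]
scene small 52 [611.3  69.  108. ] [27. 30.  9.] off [-0.7 -3. ]
scene bottle 9 [ 623.7 -139.9  159.6] [10.  3.  6.] off [  1.7 -12.9]
scene beaker 85 [441.2 -79.8  67.9] [51. 52.  8.] off [ 0.2 -0.3]
[ 447.02070584 -295.66850066  218.19868945] 24.6833
```

View pics/scene6.png

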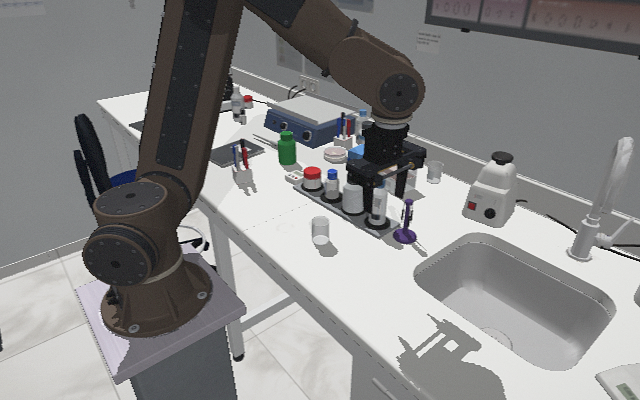

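All four stand upright on their pads in order of height, at most 3 mm off where clearly seen (the jar and tall bottle by the top view only). The beaker has not moved and the gripper is clear.

```bash
python3 -c "
from cell import env
print(env.job_done())"
```

```text
the job is handed in; nothing more can be done
None
```

The job is handed in at about 25 s: all four containers stand upright on their pads by falling height from the loop stand (pad 4) to the timer (pad 1), about 3 mm or less off centre by the cameras, with the beaker unmoved and the gripper clear.

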